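# Dock the denture tray, set the nested lids on the cup and lift off the outer lid alone

### The arm

A 7-joint arm with a two-finger parallel gripper is mounted at the origin on the work surface. World frame = base frame: x ahead of the robot, y to its left, z up, the work surface at z = 0. Lengths are in m, angles in rad, forces in N, time in s.
With the tool pointing down it reaches from about 0.4 to 0.85 m from the base axis. Payload 4.5 kg.
Tool frame: the origin (TCP) lies midway between the tips of the shut fingers; the grasp point (between the pads) lies 19 mm behind it; z points along the fingers, y is the line along which they close (so a half turn about z gives the same grasp; the last joint's range is limited). The gripper opens to 85 mm and grips with 20 to 120 N. Pads are 22 mm wide; open, the fingers measure 114 mm over their backs; the gripper's body (76 mm by 85 mm) begins 54 mm behind the grasp point. The pads swing forward as they close: fully open they stand 13 mm farther back than shut.
Start: joints at [-1.107, 0.689, -0.195, 1.565, 0.157, 0.902, -0.215], TCP at [0.26, 0.568, 0.231] pointing down, gripper open.
Joint ranges: [-3.01, 3.01], [-0.46, 2.08], [-1.47, 1.51], [0.13, 2.56], [-1, 4.14], [0.04, 2.09], [-2.66, 2.66]. Speed limits (rad/s): [2.57, 2.57, 3.14, 3.14, 3.14, 3.14, 3.14].

### API

Orientations are given as a rotation vector (axis times angle).
In Python, from station import monitor, viewer, order, finder gives the robot as it stands. The module is installed in compiled form; this text tells all that it offers.
- The arm moves only by the tool play_rows, never from a script. Its argument "targets" is one flat list of numbers, 4 for each row, row after row: the shift along the world's x, y, z normalised to -1 to 1, where 1 is 30 cm, then the turn about the world's z normalised to -1 to 1, where 1 is 120 degrees. A call has 1 to 10 rows; each row shifts and turns the commanded pose from where the row before left it; what a row does not reach is not made up. A row lasts 1/10 s, in which the tool goes at most 50 mm and 8.59 degrees, less where a joint would pass 70% of its speed; a pose out of reach is approached as far as the arm can. A call with a number of a shift or a turn outside -1 to 1 is refused whole. A call with a gripper value outside its range is refused whole. "gripper" is the finger opening in mm, from 0 to 85.4, set as the call begins (left out, the last holds). The fingers move at their own pace and stop on an object; "force" is the grip in N (left out, the last holds). Time passes only in rows, so rows that do not move let the fingers close. It gives the time, the measured TCP pose, the force, the opening and the grip force at its end, in the units of the state.
- monitor.get_obs(): the state, without advancing time (a new reading comes with each control period).
- viewer.camera(name): name is "side" or "top"; returns a dict with "img" (400x640x3 uint8, blue, green, red), "fovy" (degrees; the focal length in pixels is half the picture's height over the tangent of half this angle, whatever the lens; pixels are square), "cx", "cy" (the principal point, pixels), "position" and "rotation" of the camera in the world. Camera axes: x right, y down, z forward; pixel columns grow to the right and rows downward; lengths in m; the calibration is good to about 2 mm. A picture is of the moment at which its call begins. There is no depth.
- order.close_job(): hands the job in; it is judged then, once.
Trained networks look in a picture, given as the dict that the camera call returned (one of the last four; its "shot" number tells which), for a name from the list of things; names that differ only in an ending like _2 or _b are one class to them, and where a whole thing is asked for, a point or a joint stands for the part that bears it (a point fixed in the world has none). Each returns a list of dicts, best first, with "p" (0 to 1); they miss things now and then, are a little off and sometimes report something else, mostly with a low value. They report only what shows in the picture. A call takes as long as a camera call. They do not tell look-alikes from the thing itself.
- finder.boxes_of(picture, label): "box" ([left, top, right, bottom] in pixels, round what is visible of it).
The state is a dict: "time": time; "joint_positions": joint angles; "qd": joint speeds; "joint_torque": joint torques, N m; "tcp_pos": TCP position; "ee_rot": TCP orientation; "wrist_force": force on the tool from outside, world axes, zero at the start; "torque": the same for the moment, N m; "width": finger opening in m; "finger_force": force on a finger pad.
Only numpy, scipy, OpenCV 4.12 (cv2) and the standard library are available. Lean on these libraries where they do the work, as an engineer would, in place of code of your own. Each camera call takes 0.05 s, during which the arm holds its last target. There are 200 camera calls.

### The job

Slide the tray with the denture cup into the shelf's dark channel until fully home against the stop, then carry the two nested lids together by the white knob and lower them on to the cup without letting go in the air. Lift the blue outer lid off alone by its collar, leaving the white inner lid seated undisturbed and the mug, jar, comb and tongue scraper alone. Finish while holding the outer lid level and still, clear of everything, its rim a few centimetres above the top of the white knob.

Things in the scene. Friction and masses are not known exactly. Their poses are not given: they have to be found in the camera images.
- shelf: Fixed aluminium shelf clamped to a white wash trough. Origin on the counter below the deck's middle; x away from the robot, y left along the shelf, z up. Deck top z = 60 mm, x -150 to 150, y -380 to 350. Trough edge beyond x = 160 is lower (z 52). At the left end a dark steel tray channel runs along y, centred on x = 0; the tray enters it towards +y.
- channel_home (a point): Point on the deck, fixed to the shelf (same axes), where the tray's origin lies when the tray is fully home (shelf y = 245 mm). From here the stop face is at y = +75, the channel from y = -45 to 80: inner side faces x = +-63, walls 15 high, inward flanges reaching to x = +-51 with underside 11 above the deck; flared mouth y = -70 to -45, about 160 wide at its outer end.
- tray: Loose grey tray on the deck, base 120 (x) by 150 (y) by 6 mm, 0.2 kg. Origin: centre of underside; +y end enters the channel first. Upright yellow grip fin near the -y end: centre y = -57, 12 thick in x, 30 long in y, z = 6 to 55; it stays outside the channel when home. A low square fence (top z = 14, inside 86 by 86, centre y = +22) holds the cup.
- cup: Clear open denture cup with a denture in it, standing loose in the tray's fence at tray y = +22 mm; outer radius 40, inner radius 37, height 60, 0.15 kg. Origin: centre of its underside; z up.
- inner_lid: White inner lid, loose on the deck, z up. Origin: centre of its plug's underside. Plug radius 33 mm, z 0 to 8; flange radius 42, z 8 to 12; stem radius 7; knob head radius 10, z 46 to 68. The knob sticks up through the outer lid, which rests loosely on the flange: lifting the knob lifts both. Seated, its origin is 52 above the cup's. 0.09 kg.
- outer_lid: Blue outer lid nested over the inner lid, z up. Origin: centre of its skirt's lower edge. Skirt outer radius 48 mm, inner 45, z 0 to 8; top plate z 8 to 12 with a hole of radius 15; collar (tube) round the hole, outer radius 20, z 12 to 38, to be gripped across its 40 mm. Nested, its origin is 4 above the inner lid's and the knob top is 26 above the collar. 0.06 kg.
- mug: White ceramic tooth mug, bystander, radius 36, height 90 mm, handle on its own +y side; at the right end of the deck. Origin: centre of its underside.
- jar: Small capped glass tablet jar, bystander, radius 19, about 46 mm high (cap included), at the right end of the deck. Origin: centre of its underside.
- comb: Green plastic comb, bystander, 130 by 26 by 5 mm, long axis its own x, lying flat near the back edge of the deck. Origin: middle of its underside.
- scraper: Steel tongue scraper, bystander, about 150 by 33 by 5 mm, long axis its own x, lying flat near the back edge of the deck. Origin: about its middle, on the underside.
Not all that is in view belongs to the job. Leave any orange or red look-alike of the tray alone.

How it is judged:
By the outcome, as a careful person would: the job done as asked, in the order asked, and still so for the second after the job is handed in, while the arm keeps its last pose, push and grip.
It also fails if it takes over 58 s, if anything falls off the work surface, if the arm or the gripper's body presses on something with over 40 N, if the wrist force passes 120 N, or if a joint passes its speed limit or range.

## Working session

There is one attempt and no reset: what is moved stays moved. The work goes in short steps, Python scripts to look and compute and a tool call to move; the robot and the scene stay as the last step left them, time stands still between calls to the robot, and variables do not carry over. Pictures are saved under pics/ and viewed, at most 13 in all, crops included, and the job is handed in when it is done.

Besides the shell and the picture viewer there is one more tool, called after ">>>" as name(argument=value, ...) on one line, values as JSON. play_rows: Moves the arm, as the interface text tells. Its arguments: {"type":"object","properties":{"targets":{"type":"array"},"gripper":{"type":"number"},"force":{"type":"number"}},"required":["targets"]}

```bash
mkdir -p pics
cat > h.py <<'E'
import numpy as np, cv2
from station import monitor, viewer, order, finder
def cam(n):
    return viewer.camera(n)
def F(p): return p['img'].shape[0]/2/np.tan(np.radians(p['fovy'])/2)
def R(p):
    r=np.array(p['rotation'],float)
    return r if r.shape==(3,3) else cv2.Rodrigues(r)[0]
def ray(p,u,v):
    d=R(p)@np.array([(u-p['cx'])/F(p),(v-p['cy'])/F(p),1]); return np.array(p['position']),d
def at(p,u,v,z):
    o,d=ray(p,u,v); return o+d*(z-o[2])/d[2]
def proj(p,X):
    c=R(p).T@(np.array(X)-p['position']); return c[:2]/c[2]*F(p)+[p['cx'],p['cy']]
def st():
    s=monitor.get_obs(); print({k:np.round(s[k],3).tolist() for k in('time','tcp_pos','ee_rot','wrist_force','width','finger_force')})
    return s
E
python3 - <<'E'
from h import *
st()
for n in('side','top'):
    p=cam(n); cv2.imwrite(f'pics/{n}0.png',p['img'])
    print(n,{k:np.round(p[k],3).tolist() for k in('fovy','cx','cy','position','rotation')})
    for l in 'shelf channel_home tray cup inner_lid outer_lid mug jar comb scraper'.split():
        try: print(l,[(np.round(b['box']).tolist(),round(b['p'],2)) for b in finder.boxes_of(p,l)[:3]])
        except Exception as e: print(l,e)
E
```

```text
{'time': 0.0, 'tcp_pos': [0.26, 0.568, 0.23], 'ee_rot': [-0.67, -3.069, 0.003], 'wrist_force': [-0.404, 0.552, -0.224], 'width': 0.086, 'finger_force': 0.0}
side {'fovy': 56.041, 'cx': 317.021, 'cy': 201.016, 'position': [0.137, -0.627, 0.964], 'rotation': [-2.379, 0.601, -0.2]}
shelf [([262.0, 90.0, 583.0, 335.0], 0.9)]
channel_home [([262.0, 89.0, 583.0, 334.0], 0.79)]
tray [([192.0, 171.0, 248.0, 212.0], 0.87), ([317.0, 189.0, 375.0, 226.0], 0.83), ([264.0, 317.0, 333.0, 390.0], 0.59)]
cup [([330.0, 170.0, 356.0, 207.0], 0.57)]
inner_lid [([264.0, 91.0, 585.0, 338.0], 0.53), ([376.0, 242.0, 386.0, 252.0], 0.42)]
outer_lid [([359.0, 241.0, 394.0, 270.0], 0.7)]
mug [([366.0, 278.0, 401.0, 325.0], 0.87)]
jar [([428.0, 262.0, 449.0, 279.0], 0.81), ([329.0, 171.0, 360.0, 207.0], 0.56)]
comb [([360.0, 165.0, 382.0, 193.0], 0.74), ([429.0, 261.0, 447.0, 280.0], 0.59)]
scraper [([396.0, 210.0, 428.0, 251.0], 0.74)]
top {'fovy': 48.237, 'cx': 325.171, 'cy': 197.833, 'position': [0.295, 0.072, 1.254], 'rotation': [-2.157, 2.141, -0.179]}
shelf [([190.0, 1.0, 508.0, 227.0], 0.91)]
channel_home [([191.0, 0.0, 514.0, 230.0], 0.96)]
tray [([431.0, 265.0, 491.0, 320.0], 0.85), ([207.0, 259.0, 271.0, 324.0], 0.69), ([310.0, 140.0, 376.0, 191.0], 0.57)]
cup [([321.0, 149.0, 354.0, 181.0], 0.97)]
inner_lid [([422.0, 172.0, 426.0, 181.0], 0.41)]
outer_lid [([404.0, 162.0, 438.0, 193.0], 0.65)]
mug [([453.0, 186.0, 497.0, 217.0], 0.97)]
jar [([456.0, 132.0, 478.0, 146.0], 0.7)]
comb [([305.0, 117.0, 345.0, 130.0], 0.74)]
scraper [([383.0, 118.0, 437.0, 130.0], 0.81)]
```

Run:
```python
import cv2
a=cv2.imread('pics/top0.png')[0:240,180:520]; cv2.imwrite('pics/topc.png',cv2.resize(a,(800,565),interpolation=cv2.INTER_CUBIC))
a=cv2.imread('pics/side0.png')[80:340,250:590]; cv2.imwrite('pics/sidec.png',cv2.resize(a,(784,600),interpolation=cv2.INTER_CUBIC))
```

```text
(no output)
```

View pics/topc.png

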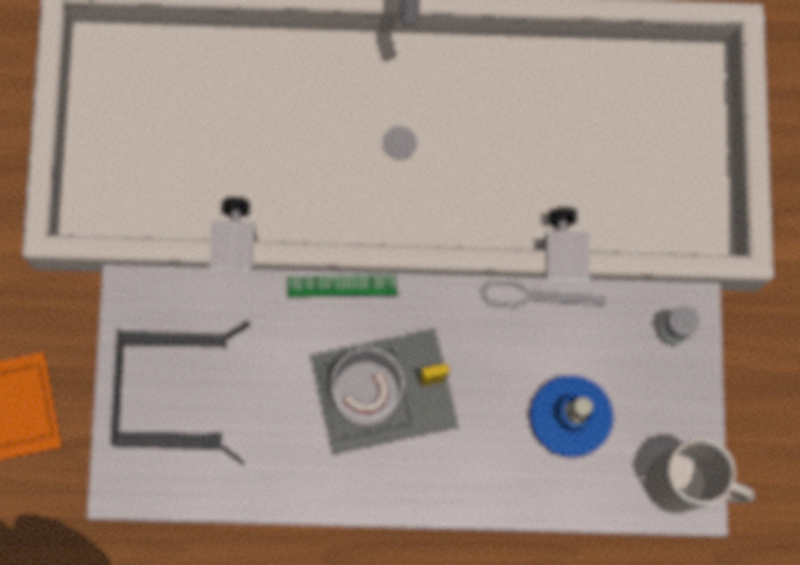

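View pics/sidec.png

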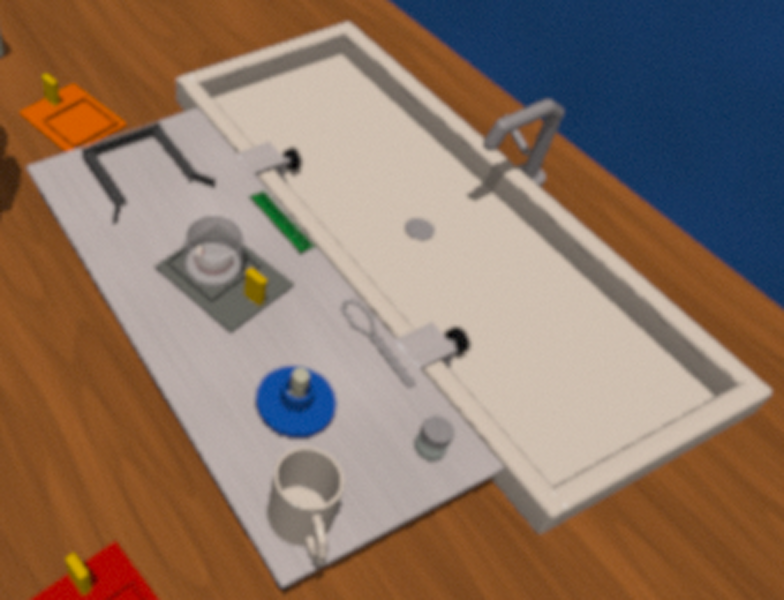

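The top view shows the channel on the left (mouth to the right), the tray yawed about 12° at crop (385,390) with its yellow fin at (433,373), and the lids at (572,415) with the knob. The orange and red trays are off the deck. Next I'll take precise edges.

```bash
cat > fit.py <<'E'
from h import *
from scipy.optimize import least_squares
p=cam('top'); q=cam('side'); I=p['img'].astype(int)
g=I.sum(2)/3; sat=I.max(2)-I.min(2)
for c in (236,240,246,252,258,264): print(c,g[134:194,c].astype(int).tolist())
print('row165',g[165,222:240].astype(int).tolist()); 
# deck edges: saturation crossing
def cross(a,t):
    i=np.where((a[:-1]-t)*(a[1:]-t)<0)[0]; return [round(float(k+(t-a[k])/(a[k+1]-a[k])),2) for k in i]
for c in range(240,480,40): print('front',c,[r+205 for r in cross(sat[205:240,c],45)])
for r in range(130,216,20): print('left',r,[x+205 for x in cross(sat[r,205:235],45)],'right',[x+480 for x in cross(sat[r,480:500],45)])
hsv=cv2.cvtColor(p['img'],cv2.COLOR_BGR2HSV)
m=((hsv[...,1]<75)&(hsv[...,2]<135)&(hsv[...,2]>70)).astype(np.uint8)
def comp(m,u,v,name):
    n,l,s,c=cv2.connectedComponentsWithStats(m); 
    k=[j for j in range(1,n) if s[j,0]-3<=u<=s[j,0]+s[j,2]+3 and s[j,1]-3<=v<=s[j,1]+s[j,3]+3]
    if not k: print(name,'none');return
    k=max(k,key=lambda j:s[j,4]); print(name,s[k].tolist(),c[k].round(2).tolist()); return l==k,c[k]
for P,n in((p,'top'),(q,'side')):
    h=cv2.cvtColor(P['img'],cv2.COLOR_BGR2HSV)
    Y=((h[...,0]>20)&(h[...,0]<35)&(h[...,1]>150)&(h[...,2]>90)).astype(np.uint8)
    B=((h[...,0]>100)&(h[...,0]<125)&(h[...,1]>120)).astype(np.uint8)
    f=(364,158) if n=='top' else (361,204); b=(423,177) if n=='top' else (378,254)
    comp(Y,*f,n+' fin'); r=comp(B,*b,n+' lid')
    ys,xs=np.where(r[0]); hull=cv2.convexHull(np.c_[xs,ys].astype(np.float32)); print(cv2.fitEllipse(hull))
r=comp(m,345,170,'tray')
ys,xs=np.where(r[0]); print(cv2.minAreaRect(np.c_[xs,ys].astype(np.float32)), cv2.boxPoints(cv2.minAreaRect(np.c_[xs,ys].astype(np.float32))).round(1).tolist())
E
python3 fit.py
```

```text
236 [158, 160, 159, 160, 158, 151, 128, 91, 74, 67, 64, 73, 97, 133, 152, 164, 160, 159, 160, 161, 161, 161, 163, 161, 161, 161, 159, 162, 161, 165, 164, 162, 165, 164, 164, 167, 164, 161, 160, 164, 158, 164, 166, 163, 161, 163, 162, 165, 154, 124, 87, 71, 69, 70, 71, 98, 137, 160, 168, 168]
240 [159, 158, 159, 159, 163, 152, 122, 91, 74, 63, 67, 71, 96, 134, 155, 162, 162, 161, 159, 160, 162, 159, 161, 162, 161, 162, 161, 162, 162, 161, 164, 164, 165, 164, 162, 163, 165, 164, 161, 161, 161, 166, 162, 164, 166, 163, 165, 163, 155, 125, 84, 69, 74, 74, 73, 96, 135, 159, 167, 170]
246 [157, 157, 159, 160, 160, 154, 132, 106, 76, 70, 65, 74, 95, 134, 155, 158, 161, 161, 163, 159, 159, 160, 164, 162, 162, 162, 164, 162, 162, 163, 164, 162, 166, 163, 163, 166, 163, 164, 164, 163, 165, 164, 165, 164, 165, 162, 166, 165, 156, 125, 88, 74, 72, 74, 77, 97, 138, 161, 168, 169]
252 [160, 158, 162, 159, 160, 158, 143, 114, 87, 68, 64, 69, 97, 132, 156, 161, 161, 164, 161, 161, 162, 163, 160, 162, 163, 164, 167, 163, 158, 159, 165, 165, 166, 166, 165, 166, 164, 165, 161, 161, 163, 166, 166, 164, 
[... 1051 characters left out ...]
ht []
top fin [359, 155, 11, 8, 68] [363.81, 158.32]
top lid [406, 160, 34, 33, 772] [421.77, 176.74]
((422.2641906738281, 176.3291473388672), (32.70409393310547, 34.05512619018555), 108.78734588623047)
side fin [356, 196, 10, 16, 119] [360.12, 203.41]
side lid [300, 0, 340, 252, 42654] [521.61, 80.57]
((481.99365234375, 72.32545471191406), (344.1798095703125, 524.2664794921875), 162.4667510986328)
tray [312, 140, 62, 53, 1695] [344.02, 166.0]
((342.7823181152344, 165.77056884765625), (43.277618408203125, 54.774932861328125), 77.47119140625) [[311.3999938964844, 150.60000610351562], [364.79998779296875, 138.6999969482422], [374.20001220703125, 181.0], [320.70001220703125, 192.8000030517578]]
```

```bash
cat > fit2.py <<'E'
from h import *
p=cam('top'); q=cam('side')
def sh(name,u,v,z): print(name,(at(p,u,v,z)[:2]*1000).round(1).tolist())
for c in(240,264): sh(f'far {c}',c,{240:146.5,264:146.5}[c],.071); sh(f'near {c}',c,{240:183.3,264:184.1}[c],.075)
sh('stop',230.9,165,.06)
for c,r in((240,221.44),(280,222.28),(360,224.63),(440,226.92)): sh('front',c,r,.06)
for r,a in((130,221.75),(150,220.29),(170,219.33),(190,217.86)): sh('left',a,r,.06)
for r,a in((130,486.32),(150,486.86),(170,487.52),(190,488.28)): sh('right',a,r,.06)
for u,v in([312,150.6],[364.8,139.2],[373.8,181.0],[320.7,192.3]): sh('tray corner',u,v,.066)
def two(a,b):
    o1,d1=ray(p,*a); o2,d2=ray(q,*b)
    t=np.linalg.lstsq(np.c_[d1,-d2],o2-o1,rcond=None)[0]; A=o1+d1*t[0];B=o2+d2*t[1]; return (A+B)/2*1000,np.linalg.norm(A-B)*1000
print('fin',two((364.0,158.3),(360.1,203.4)))
# lids: fit by blue mask centre in top, side with restricted region
for P,n,b in((p,'top',(422,177)),(q,'side',(378,254))):
    h=cv2.cvtColor(P['img'],cv2.COLOR_BGR2HSV)
    B=((h[...,0]>100)&(h[...,0]<125)&(h[...,1]>120)); W=((h[...,0]>15)&(h[...,0]<45)&(h[...,2]>110)&(h[...,1]>20)&(h[...,1]<150))
    M=np.zeros(B.shape,bool);M[b[1]-25:b[1]+25,b[0]-25:b[0]+25]=1
    ys,xs=np.where(B&M); e=cv2.fitEllipse(cv2.convexHull(np.c_[xs,ys].astype(np.float32))); print(n,e, (at(P,*e[0],.06+.016)*1000).round(1), (at(P,*e[0],.072)*1000).round(1))
    c=P['img'][b[1]-25:b[1]+20,b[0]-25:b[0]+25]; cv2.imwrite(f'pics/k{n}.png',cv2.resize(c,None,fx=7,fy=7,interpolation=cv2.INTER_CUBIC))
a=cv2.imread('pics/ktop.png');b=cv2.imread('pics/kside.png'); cv2.imwrite('pics/kk.png',np.hstack([a,b]))
E
python3 fit2.py
```

```text
far 240 [615.5, 288.4]
near 240 [513.0, 284.1]
far 264 [616.2, 223.3]
near 264 [511.4, 219.9]
stop [566.2, 313.3]
front [412.0, 283.1]
front [410.6, 176.2]
front [406.0, -38.3]
front [401.6, -253.7]
left [664.8, 342.3]
left [608.0, 343.9]
left [552.0, 344.2]
left [496.8, 345.8]
right [673.0, -392.0]
right [615.7, -390.7]
right [559.2, -389.8]
right [503.5, -389.1]
tray corner [607.4, 92.6]
tray corner [641.1, -52.2]
tray corner [524.4, -75.9]
tray corner [492.0, 67.9]
fin (array([580.22225533, -46.79734905,  92.28488114]), np.float64(1.108928609553298))
top ((422.2604064941406, 176.37416076660156), (32.8675651550293, 34.00630187988281), 111.16971588134766) [ 536.4 -205.7   76. ] [ 537.2 -206.6   72. ]
side ((377.7680358886719, 253.7698211669922), (29.440181732177734, 33.672462463378906), 107.64250946044922) [ 534.2 -211.6   76. ] [ 536.  -209.8   72. ]
```

View pics/kk.png

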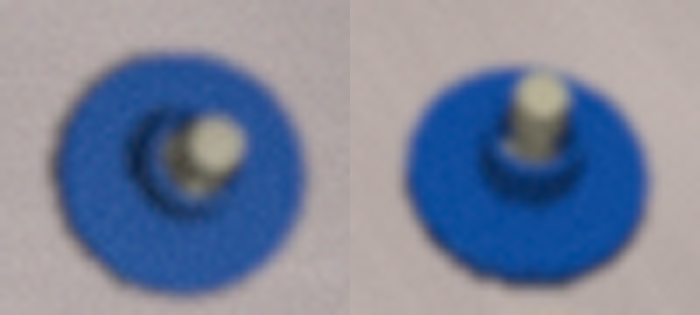

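>>> play_rows(targets=[0.0532, -0.1025, 0, -0.0444, 0.0532, -0.1025, 0, -0.0444, 0.0532, -0.1025, 0, -0.0444, 0.0532, -0.1025, 0, -0.0444, 0.0532, -0.1025, 0, -0.0444, 0.0532, -0.1025, 0, -0.0444, 0.0532, -0.1025, 0, -0.0444, 0.0532, -0.1025, 0, -0.0444, 0.0532, -0.1025, 0, -0.0444, 0.0532, -0.1025, 0, -0.0444], gripper=50, force=40)

```text
time: 2.3
tcp_pos: [0.4207, 0.2596, 0.2315]
ee_rot: [1.979, 2.439, 0.001]
wrist_force: [0.1, 0.4, -0.0]
width: 0.0498
finger_force: 0.0
```

>>> play_rows(targets=[0.0532, -0.1025, 0, 0, 0.0532, -0.1025, 0, 0, 0.0532, -0.1025, 0, 0, 0.0532, -0.1025, 0, 0, 0.0532, -0.1025, 0, 0, 0.0532, -0.1025, 0, 0, 0.0532, -0.1025, 0, 0, 0.0532, -0.1025, 0, 0, 0.0532, -0.1025, 0, 0, 0.0532, -0.1025, 0, 0])

```text
time: 3.3
tcp_pos: [0.5802, -0.0481, 0.2314]
ee_rot: [1.975, 2.443, 0.001]
wrist_force: [0.4, -0.4, -0.7]
width: 0.05
finger_force: 0.0
```

Run:
```python
from h import *
s=st(); Rm=cv2.Rodrigues(np.array(s['ee_rot']))[0]; print('y ang',np.degrees(np.arctan2(Rm[1,1],Rm[0,1])))
```

```text
{'time': 3.3, 'tcp_pos': [0.58, -0.048, 0.231], 'ee_rot': [1.975, 2.443, 0.001], 'wrist_force': [0.367, -0.413, -0.705], 'width': 0.05, 'finger_force': 0.0}
y ang 12.100744435806682
```

>>> play_rows(targets=[0, 0, -0.09, 0, 0, 0, -0.09, 0, 0, 0, -0.09, 0, 0, 0, -0.09, 0, 0, 0, -0.09, 0, 0, 0, -0.05, 0, 0, 0, -0.017, 0, 0, 0, 0, 0])

```text
time: 4.1
tcp_pos: [0.5795, -0.0468, 0.0758]
ee_rot: [-1.975, -2.443, 0.001]
wrist_force: [0.3, -0.7, 0.4]
width: 0.0501
finger_force: 0.0
```

>>> play_rows(targets=[0, 0, 0, 0, 0, 0, 0, 0, 0, 0, 0, 0, 0, 0, 0, 0, 0, 0, 0, 0, 0, 0, 0, 0, 0, 0, 0, 0], gripper=5, force=40)

```text
time: 4.8
tcp_pos: [0.5801, -0.0469, 0.0773]
ee_rot: [1.975, 2.442, 0.001]
wrist_force: [-1.9, -0.4, 6.6]
width: 0.0116
finger_force: 40.4
```

```bash
cat > look.py <<'E'
from h import *
import sys
s=st(); Rm=cv2.Rodrigues(np.array(s['ee_rot']))[0]; print('y ang',np.degrees(np.arctan2(Rm[1,1],Rm[0,1])))
n,(a,b,c,d),k,o=sys.argv[1],map(int,sys.argv[2].split(',')),float(sys.argv[3]),sys.argv[4]
ims=[]
p=cam(n); cv2.imwrite(o,cv2.resize(p['img'][b:d,a:c],None,fx=k,fy=k,interpolation=cv2.INTER_CUBIC))
E
python3 - <<'E'
from h import *
p=cam('top');q=cam('side')
print(at(p,427.6,172.4,.128)*1000, at(q,380.1,241.7,.128)*1000)
E
python3 look.py side 260,110,430,270 4.5 pics/s1.png
```

```text
[ 536.31418149 -207.55865805  128.        ] [ 537.41079845 -207.75999968  128.        ]
{'time': 4.9, 'tcp_pos': [0.58, -0.047, 0.077], 'ee_rot': [1.975, 2.442, 0.001], 'wrist_force': [-1.277, 0.517, 6.765], 'width': 0.011, 'finger_force': 40.408}
y ang 12.084930936288396
```

View pics/s1.png

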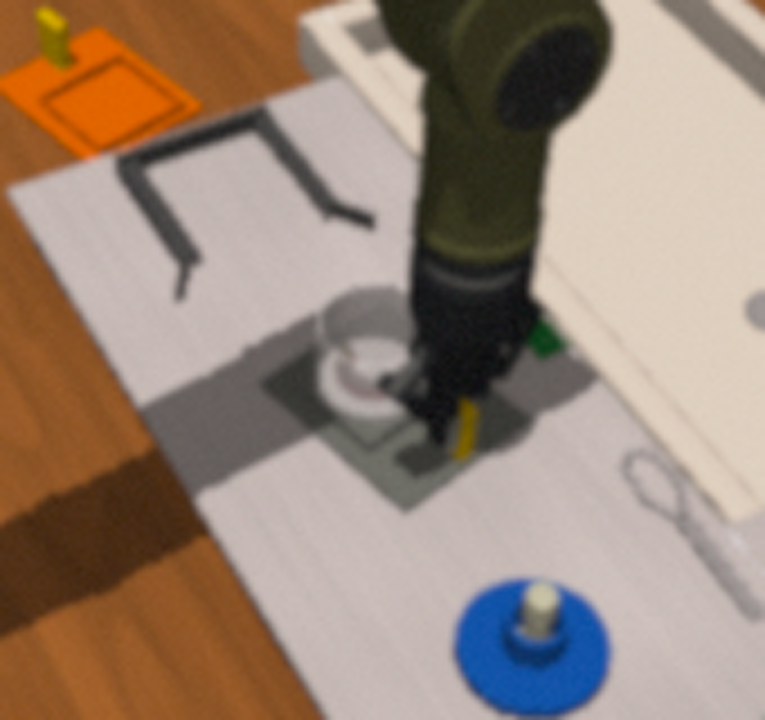

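>>> play_rows(targets=[-0.006, 0.0223, 0.003, -0.011, -0.006, 0.0223, 0, -0.011, -0.006, 0.0223, 0, -0.011, -0.006, 0.0223, 0, -0.011, -0.006, 0.0223, 0, -0.011, -0.006, 0.0223, 0, -0.011, -0.006, 0.0223, 0, -0.011, -0.006, 0.0223, 0, -0.011, -0.006, 0.0223, 0, -0.011, -0.006, 0.0223, 0, -0.011])

```text
time: 5.95
tcp_pos: [0.5616, 0.0203, 0.0773]
ee_rot: [2.245, 2.197, 0.0]
wrist_force: [-0.2, -3.8, 4.6]
width: 0.0118
finger_force: 40.1
```

```bash
python3 look.py top 215,120,385,235 4.6 pics/t2.png
python3 - <<'E'
from h import *
p=cam('top')
hsv=cv2.cvtColor(p['img'],cv2.COLOR_BGR2HSV); g=p['img'].mean(2)
for r in range(150,186,4): print(r,g[r,268:330].astype(int).tolist())
print([np.round(proj(p,x),1).tolist() for x in((.5,.152,.066),(.622,.152,.066))])
E
```

```text
{'time': 5.95, 'tcp_pos': [0.562, 0.02, 0.077], 'ee_rot': [2.245, 2.197, 0.0], 'wrist_force': [-0.168, -3.812, 4.612], 'width': 0.012, 'finger_force': 40.066}
y ang -1.2337405949410585
150 [174, 175, 176, 173, 176, 176, 176, 176, 177, 170, 150, 120, 101, 97, 99, 99, 97, 97, 98, 99, 98, 91, 78, 63, 59, 55, 52, 57, 64, 74, 77, 60, 57, 66, 70, 71, 69, 70, 61, 56, 55, 57, 70, 72, 69, 71, 66, 58, 47, 58, 65, 72, 70, 72, 70, 73, 72, 69, 73, 72, 73, 72]
154 [173, 172, 173, 173, 175, 174, 173, 175, 176, 171, 150, 117, 98, 98, 96, 97, 99, 98, 98, 99, 96, 85, 78, 63, 56, 61, 83, 106, 114, 104, 88, 65, 64, 60, 71, 71, 75, 74, 70, 61, 58, 64, 72, 74, 75, 76, 72, 64, 59, 56, 63, 74, 72, 78, 72, 73, 77, 72, 72, 76, 76, 77]
158 [174, 175, 175, 172, 174, 174, 173, 173, 175, 170, 151, 119, 100, 92, 97, 94, 94, 97, 99, 96, 94, 87, 71, 58, 74, 106, 118, 106, 95, 105, 111, 97, 79, 70, 71, 79, 73, 76, 75, 69, 61, 67, 73, 78, 77, 79, 80, 71, 67, 52, 60, 72, 83, 81, 81, 79, 81, 80, 84, 82, 83, 83]
162 [173, 173, 174, 173, 173, 174, 172, 175, 175, 169, 147, 115, 97, 93, 95, 94, 94, 96, 93, 98, 95, 84, 73, 6
[... 859 characters left out ...]
149, 144, 110, 80, 74, 83, 92, 92, 91, 90, 81, 70, 78, 85, 92, 90, 90, 85, 72, 63, 55, 66, 80, 87, 88, 83, 85, 85, 87, 85, 84]
178 [176, 177, 177, 181, 177, 178, 180, 178, 179, 180, 178, 181, 176, 166, 140, 111, 99, 97, 100, 98, 89, 78, 65, 62, 59, 56, 61, 58, 61, 58, 63, 67, 72, 68, 56, 61, 75, 81, 83, 80, 83, 76, 63, 63, 74, 81, 85, 83, 82, 71, 64, 55, 60, 69, 77, 79, 77, 78, 77, 75, 78, 75]
182 [171, 172, 170, 167, 170, 170, 172, 178, 179, 180, 179, 182, 183, 178, 152, 120, 100, 101, 99, 94, 86, 78, 61, 61, 54, 58, 57, 55, 59, 58, 56, 57, 57, 55, 59, 60, 67, 76, 78, 78, 78, 73, 68, 57, 64, 75, 75, 71, 78, 71, 70, 59, 52, 60, 72, 70, 73, 71, 72, 75, 75, 74]
[[289.5, 189.1], [290.4, 145.2]]
```

View pics/t2.png

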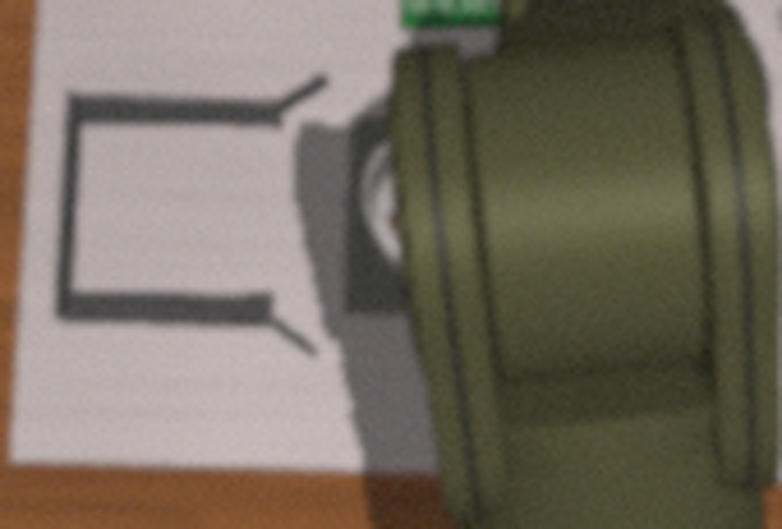

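>>> play_rows(targets=[-0.002, 0.02, 0, 0.001, -0.002, 0.02, 0, 0, -0.002, 0.02, 0, 0, 0, 0.02, 0, 0, 0, 0.02, 0, 0, 0, 0.02, 0, 0, 0, 0.02, 0, 0, 0, 0.02, 0, 0, 0, 0.01, 0, 0, 0.0, 0.01, 0, 0])

```text
time: 7.05
tcp_pos: [0.5596, 0.074, 0.0773]
ee_rot: [2.241, 2.201, -0.001]
wrist_force: [0.5, -5.3, 5.2]
width: 0.0116
finger_force: 40.4
```

>>> play_rows(targets=[0.0004, 0.02, 0, 0, 0.0004, 0.02, 0, 0, 0.0004, 0.02, 0, 0, 0.0004, 0.02, 0, 0, 0.0004, 0.02, 0, 0])

```text
time: 7.55
tcp_pos: [0.5602, 0.1039, 0.0773]
ee_rot: [2.241, 2.201, -0.001]
wrist_force: [-0.0, -5.5, 6.0]
width: 0.0115
finger_force: 40.5
```

>>> play_rows(targets=[0.0004, 0.022, 0, 0, 0.0004, 0.022, 0, 0, 0.0004, 0.022, 0, 0, 0.0004, 0.022, 0, 0, 0.0004, 0.022, 0, 0, 0.0004, 0.022, 0, 0, 0.0004, 0.022, 0, 0, 0.0004, 0.022, 0, 0, 0.0004, 0.022, 0, 0, 0.0004, 0.022, 0, 0])

```text
time: 8.55
tcp_pos: [0.5612, 0.1697, 0.0773]
ee_rot: [2.241, 2.201, -0.002]
wrist_force: [-0.1, -5.0, 7.4]
width: 0.0117
finger_force: 40.5
```

>>> play_rows(targets=[0, 0.009, 0, 0, 0, 0.009, 0, 0, 0, 0.006, 0, 0])

```text
time: 8.85
tcp_pos: [0.5612, 0.1769, 0.0773]
ee_rot: [2.241, 2.201, -0.002]
wrist_force: [-0.5, -4.7, 6.8]
width: 0.0113
finger_force: 40.5
```

>>> play_rows(targets=[0, 0.0067, 0, 0, 0, 0.0067, 0, 0])

```text
time: 9.05
tcp_pos: [0.5611, 0.1802, 0.0773]
ee_rot: [2.241, 2.201, -0.003]
wrist_force: [-0.5, -9.1, 8.5]
width: 0.0114
finger_force: 40.6
```

>>> play_rows(targets=[0, 0.0067, 0, 0, 0, 0.0067, 0, 0])

```text
time: 9.25
tcp_pos: [0.5605, 0.1804, 0.0773]
ee_rot: [2.242, 2.196, -0.01]
wrist_force: [-2.1, -15.3, 11.8]
width: 0.0116
finger_force: 41.0
```

>>> play_rows(targets=[0, 0.01, 0, 0, 0, 0.005, 0, 0, 0, 0, 0, 0])

```text
time: 9.55
tcp_pos: [0.5604, 0.1804, 0.0773]
ee_rot: [2.243, 2.192, -0.017]
wrist_force: [-1.9, -19.5, 10.3]
width: 0.0115
finger_force: 41.1
```

>>> play_rows(targets=[0, -0.005, 0, 0, 0, 0, 0, 0, 0, 0, 0, 0, 0, 0, 0, 0], gripper=40)

```text
time: 9.95
tcp_pos: [0.561, 0.1901, 0.0768]
ee_rot: [-2.237, -2.203, -0.001]
wrist_force: [0.0, 0.0, -0.6]
width: 0.04
finger_force: 0.0
```

>>> play_rows(targets=[0, 0, 0.05, 0, 0, 0, 0.1, 0, 0, 0, 0.12, 0, 0, 0, 0.12, 0, 0, 0, 0.12, 0])

```text
time: 10.45
tcp_pos: [0.5614, 0.1886, 0.2327]
ee_rot: [2.24, 2.203, 0.002]
wrist_force: [0.5, -0.1, 0.1]
width: 0.04
finger_force: 0.0
```

```bash
python3 look.py side 270,80,410,185 5.5 pics/s3.png
```

```text
{'time': 10.45, 'tcp_pos': [0.561, 0.189, 0.233], 'ee_rot': [2.24, 2.203, 0.002], 'wrist_force': [0.484, -0.134, 0.121], 'width': 0.04, 'finger_force': 0.0}
y ang -0.9685262134704696
```

View pics/s3.png

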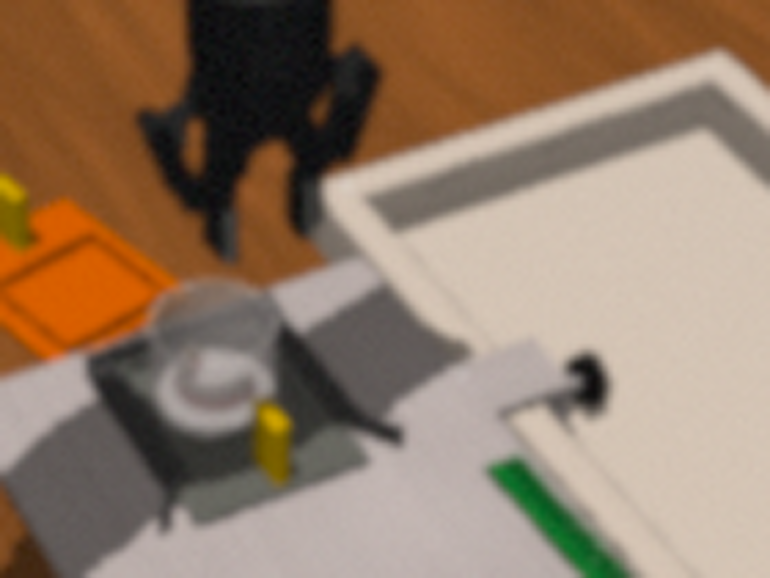

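>>> play_rows(targets=[-0.0051, -0.0826, 0, 0, -0.0051, -0.0826, 0, 0, -0.0051, -0.0826, 0, 0, -0.0051, -0.0826, 0, 0, -0.0051, -0.0826, 0, 0, -0.0051, -0.0826, 0, 0, -0.0051, -0.0826, 0, 0, -0.0051, -0.0826, 0, 0])

```text
time: 11.3
tcp_pos: [0.5494, -0.0106, 0.231]
ee_rot: [2.24, 2.202, 0.002]
wrist_force: [-0.2, -0.3, 0.1]
width: 0.0401
finger_force: 0.0
```

>>> play_rows(targets=[-0.0051, -0.0826, 0, 0, -0.0051, -0.0826, 0, 0, -0.0051, -0.0826, 0, 0, -0.0051, -0.0826, 0, 0, -0.0051, -0.0826, 0, 0, -0.0051, -0.0826, 0, 0, -0.0051, -0.0826, 0, 0, -0.0051, -0.0826, 0, 0, 0, 0, 0, 0])

```text
time: 12.2
tcp_pos: [0.5363, -0.2129, 0.2311]
ee_rot: [2.245, 2.193, -0.003]
wrist_force: [-0.4, -0.6, 0.7]
width: 0.0401
finger_force: 0.0
```

Run:
```python
from h import *
st(); p=cam('top'); q=cam('side')
for P in(p,q):
  for l in('cup','inner_lid','outer_lid','tray'): print(l,[(np.round(b['box'],1).tolist(),round(b['p'],2)) for b in finder.boxes_of(P,l)[:3]])
  for X in((.5626,.2602,.066),(.5626,.2602,.126)):
    t=np.linspace(0,6.283,60); print('pred cup ring', [f(np.array([proj(P,(X[0]+.04*np.cos(a),X[1]+.04*np.sin(a),X[2])) for a in t]),axis=0).round(1).tolist() for f in (np.min,np.max)])
```

```text
{'time': 12.2, 'tcp_pos': [0.536, -0.213, 0.231], 'ee_rot': [2.245, 2.193, -0.003], 'wrist_force': [-0.381, -0.579, 0.677], 'width': 0.04, 'finger_force': 0.0}
cup [([230.0, 145.9, 267.8, 177.9], 0.57)]
inner_lid [([419.1, 171.3, 429.1, 181.3], 0.66)]
outer_lid [([403.0, 161.1, 437.6, 193.6], 0.66)]
tray [([230.4, 146.2, 287.4, 188.5], 0.92), ([146.1, 148.0, 200.7, 198.4], 0.72), ([203.5, 260.0, 273.4, 323.5], 0.58)]
pred cup ring [[235.3, 151.7], [264.8, 180.5]]
pred cup ring [[231.0, 145.8], [262.0, 176.0]]
cup [([296.6, 129.9, 323.3, 160.8], 0.65), ([433.1, 262.1, 447.9, 281.6], 0.21)]
inner_lid []
outer_lid [([360.6, 240.3, 398.0, 272.3], 0.9)]
tray [([192.4, 175.5, 249.1, 214.3], 0.82), ([264.2, 316.9, 336.1, 391.4], 0.82), ([289.2, 149.7, 335.2, 174.5], 0.68)]
pred cup ring [[297.2, 143.3], [320.0, 158.8]]
pred cup ring [[296.3, 130.1], [319.9, 145.7]]
```

>>> play_rows(targets=[0.002, 0.0167, -0.06, 0, 0, 0, -0.1, 0, 0, 0, -0.1, 0, 0, 0, -0.02, 0, 0, 0, 0, 0])

```text
time: 13.2
tcp_pos: [0.5372, -0.2028, 0.1455]
ee_rot: [-2.239, -2.201, 0.001]
wrist_force: [-0.6, 0.2, -1.2]
width: 0.0398
finger_force: 0.0
```

```bash
python3 look.py side 325,190,445,290 5.5 pics/s4.png
```

```text
{'time': 13.2, 'tcp_pos': [0.537, -0.203, 0.145], 'ee_rot': [-2.239, -2.201, 0.001], 'wrist_force': [-0.551, 0.249, -1.16], 'width': 0.04, 'finger_force': 0.0}
y ang -0.9743373298564431
```

View pics/s4.png

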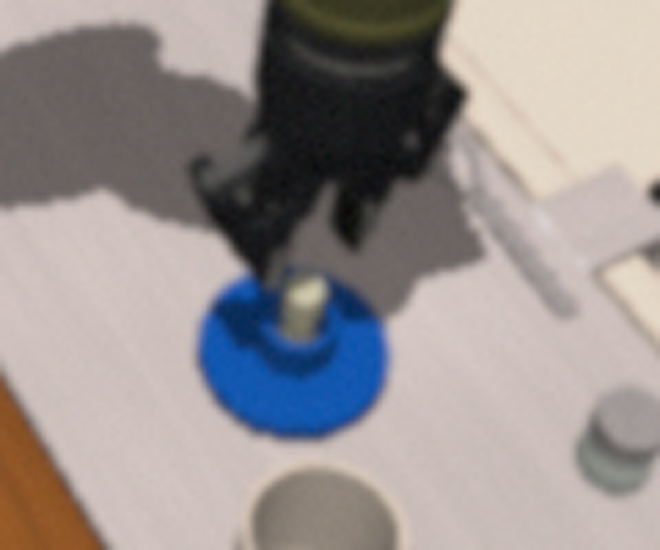

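>>> play_rows(targets=[0, -0.0165, -0.02, 0, 0, 0, -0.03, 0, 0, 0, -0.03, 0, 0, 0, -0.025, 0, 0, 0, -0.017, 0, 0, 0, -0.01, 0, 0, 0, 0, 0])

```text
time: 13.95
tcp_pos: [0.5375, -0.2079, 0.106]
ee_rot: [-2.24, -2.202, 0.0]
wrist_force: [-0.3, 0.3, 0.7]
width: 0.0401
finger_force: 0.0
```

>>> play_rows(targets=[0, 0, 0, 0, 0, 0, 0, 0])

```text
time: 14.15
tcp_pos: [0.538, -0.2082, 0.1068]
ee_rot: [2.24, 2.202, 0.001]
wrist_force: [0.3, 0.4, -0.8]
width: 0.0398
finger_force: 0.0
```

>>> play_rows(targets=[-0.003, 0, -0.003, 0, 0, 0, 0, 0, 0, 0, 0, 0, 0, 0, 0, 0, 0, 0, 0, 0, 0, 0, 0, 0, 0, 0, 0, 0], gripper=10, force=40)

```text
time: 14.85
tcp_pos: [0.537, -0.2082, 0.1058]
ee_rot: [2.24, 2.202, 0.0]
wrist_force: [0.3, -0.7, 3.8]
width: 0.0185
finger_force: 39.2
```

>>> play_rows(targets=[0, 0, 0.02, 0, 0, 0, 0.03, 0, 0, 0, 0.06, 0, 0, 0, 0.08, 0, 0, 0, 0.09, 0, 0, 0, 0.08, 0, 0, 0, 0.04, 0, 0, 0, 0, 0])

```text
time: 15.65
tcp_pos: [0.5377, -0.2085, 0.2274]
ee_rot: [2.238, 2.2, 0.003]
wrist_force: [0.1, 0.6, -1.8]
width: 0.0184
finger_force: 39.2
```

Run:
```python
from h import *
s=st(); p=cam('top'); q=cam('side')
cv2.imwrite('pics/a.png',np.hstack([cv2.resize(q['img'][180:280,320:420],(400,400),interpolation=3),cv2.resize(p['img'][125:215,215:305],(400,400),interpolation=3)]))
# fit cup rim: rows of gray near predicted position printed as best-shift correlation
```

```text
{'time': 15.65, 'tcp_pos': [0.538, -0.208, 0.227], 'ee_rot': [2.238, 2.2, 0.003], 'wrist_force': [0.072, 0.639, -1.849], 'width': 0.018, 'finger_force': 39.24}
```

View pics/a.png

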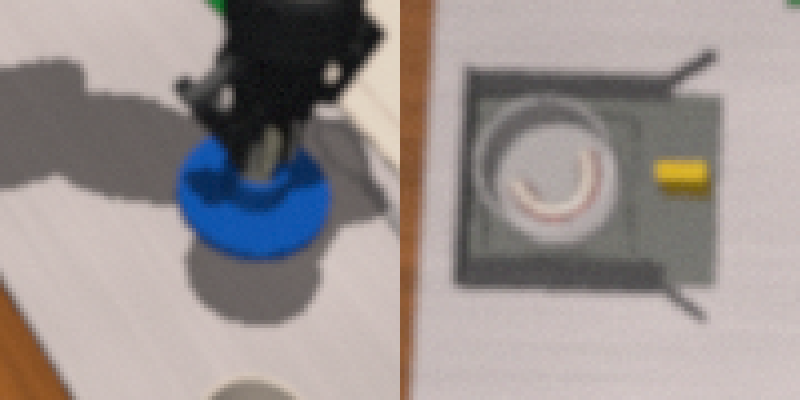

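```bash
cat > cup.py <<'E'
from h import *
from scipy.ndimage import map_coordinates as mc
t=np.linspace(0,2*np.pi,120)
S={}
for n in('top','side'):
    P=cam(n); g=cv2.GaussianBlur(P['img'].astype(np.float32).mean(2),(0,0),.7)
    ring=lambda x,y,r,z: np.array([proj(P,(x+r*np.cos(a),y+r*np.sin(a),z)) for a in t])
    val=lambda x,y,r,z: mc(g,ring(x,y,r,z)[:,::-1].T,order=1)
    # rim contrast: rim wall brighter/different vs just outside; score = variance explained by |radial difference|
    out=[]
    for x in np.arange(.555,.5715,.001):
        for y in np.arange(.252,.2685,.001):
            a=val(x,y,.0385,.126); b=val(x,y,.0435,.126); c=val(x,y,.0335,.126)
            f0=val(x,y,.034,.069)-val(x,y,.0425,.069)
            out.append((x,y,np.median(a-(b+c)/2),np.abs(a-b).mean(),np.median(f0)))
    out=np.array(out)
    for k in(2,3,4):
        i=np.argsort(-out[:,k])[:5]; print(n,k,out[i,:2].mean(0).round(4),out[i[0],k].round(1))
    h=P['img'].astype(int).mean(2)
    c=proj(P,(.5626,.2602,.069)); w=18; u0,v0=int(c[0])-w,int(c[1])-w
    m=(h[v0:v0+2*w,u0:u0+2*w]>135).astype(np.uint8)
    k,l,s,cc=cv2.connectedComponentsWithStats(m); j=l[w,w] or 1+np.argmax(s[1:,4])
    ys,xs=np.where(l==j); e=cv2.fitEllipse(cv2.convexHull(np.c_[xs,ys].astype(np.float32))); print(n,'disk',e,s[j].tolist(),(at(P,e[0][0]+u0,e[0][1]+v0,.069)*1000).round(1))
E
python3 cup.py
```

```text
top 2 [0.5614 0.2588] 15.9
top 3 [0.5628 0.2596] 23.4
top 4 [0.5626 0.2598] 49.5
top disk ((18.841503143310547, 18.823535919189453), (26.255512237548828, 29.14530372619629), 63.78828430175781) [4, 6, 29, 27, 594] [562.4 260.3  69. ]
side 2 [0.5608 0.2584] 4.6
side 3 [0.5678 0.2572] 11.2
side 4 [0.563  0.2598] 40.2
side disk ((18.313364028930664, 18.164674758911133), (15.395654678344727, 20.552274703979492), 86.3155517578125) [8, 11, 21, 15, 233] [562.1 261.3  69. ]
```

>>> play_rows(targets=[0.0041, 0.02, 0, 0, 0.0041, 0.045, 0, 0, 0.0041, 0.07, 0, 0, 0.0041, 0.08, 0, 0, 0.0041, 0.08, 0, 0, 0.0041, 0.08, 0, 0, 0.0041, 0.08, 0, 0, 0.0041, 0.08, 0, 0, 0.0041, 0.08, 0, 0, 0.0041, 0.08, 0, 0])

```text
time: 16.85
tcp_pos: [0.5487, 0.0031, 0.2252]
ee_rot: [-2.238, -2.203, 0.0]
wrist_force: [-0.8, 0.1, -2.1]
width: 0.0183
finger_force: 39.2
```

>>> play_rows(targets=[0.0041, 0.08, 0, 0, 0.0041, 0.08, 0, 0, 0.0041, 0.08, 0, 0, 0.0041, 0.08, 0, 0, 0.0041, 0.08, 0, 0, 0.0041, 0.08, 0, 0, 0.0041, 0.08, 0, 0, 0.0041, 0.08, 0, 0, 0.0041, 0.08, 0, 0, 0.0041, 0.08, 0, 0])

```text
time: 17.85
tcp_pos: [0.5602, 0.243, 0.2251]
ee_rot: [-2.238, -2.203, 0.001]
wrist_force: [-0.1, 0.1, -1.8]
width: 0.0183
finger_force: 39.2
```

>>> play_rows(targets=[0, 0.045, 0, 0, 0, 0.02, 0, 0, 0, 0, 0, 0, 0, 0, 0, 0, 0, 0, 0, 0, 0, 0, 0, 0])

```text
time: 18.45
tcp_pos: [0.5617, 0.2586, 0.2258]
ee_rot: [2.242, 2.2, -0.0]
wrist_force: [0.5, 0.5, -0.8]
width: 0.0184
finger_force: 39.2
```

>>> play_rows(targets=[0.0027, 0.0023, -0.02, 0, 0, 0, -0.04, 0, 0, 0, -0.04, 0, 0, 0, -0.03, 0, 0, 0, -0.02, 0, 0, 0, 0, 0, 0, 0, 0, 0])

```text
time: 19.15
tcp_pos: [0.5624, 0.2606, 0.1806]
ee_rot: [2.24, 2.202, 0.0]
wrist_force: [0.0, -0.9, -0.7]
width: 0.0186
finger_force: 39.2
```

```bash
cat > lid.py <<'E'
from h import *
import sys
s=st(); zo=s['tcp_pos'][2]-.0458+.004
for n in('top','side'):
    P=cam(n); h=cv2.cvtColor(P['img'],cv2.COLOR_BGR2HSV)
    c=proj(P,(s['tcp_pos'][0],s['tcp_pos'][1],zo+.008)).astype(int)
    B=((h[...,0]>100)&(h[...,0]<125)&(h[...,1]>120)); M=np.zeros(B.shape,bool); M[c[1]-22:c[1]+22,c[0]-22:c[0]+22]=1
    ys,xs=np.where(B&M); e=cv2.fitEllipse(cv2.convexHull(np.c_[xs,ys].astype(np.float32))); print(n,e,(at(P,*e[0],zo+.010)*1000).round(1))
    cv2.imwrite(f'pics/z{n}.png',cv2.resize(P['img'][c[1]-30:c[1]+40,c[0]-35:c[0]+35],(395,395),interpolation=3))
cv2.imwrite(sys.argv[1],np.hstack([cv2.imread('pics/ztop.png'),cv2.imread('pics/zside.png')]))
E
python3 lid.py pics/l1.png
```

```text
{'time': 19.15, 'tcp_pos': [0.562, 0.261, 0.181], 'ee_rot': [2.24, 2.202, 0.0], 'wrist_force': [0.047, -0.872, -0.716], 'width': 0.019, 'finger_force': 39.217}
top ((254.02938842773438, 158.18910217285156), (17.022132873535156, 33.19731140136719), 177.83953857421875) [564.3 237.7 148.8]
side ((308.0447692871094, 133.64231872558594), (19.37088966369629, 27.38059425354004), 89.88813018798828) [560.5 254.6 148.8]
```

View pics/l1.png

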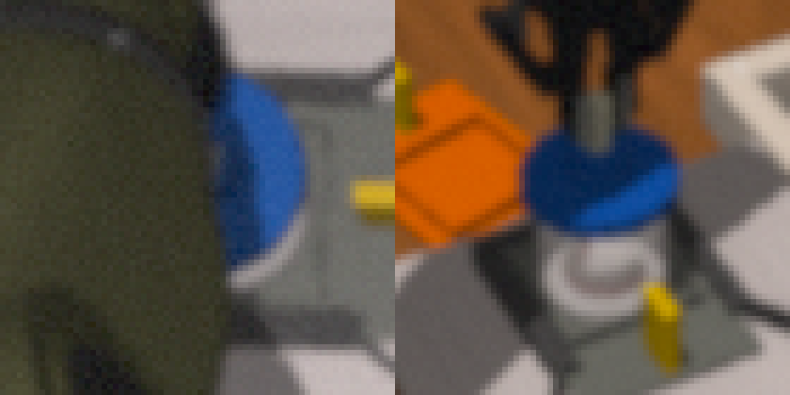

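>>> play_rows(targets=[0, -0.001, -0.006, 0, 0, 0, -0.008, 0, 0, 0, -0.008, 0, 0, 0, -0.008, 0, 0, 0, -0.006, 0])

```text
time: 19.75
tcp_pos: [0.5622, 0.2603, 0.1695]
ee_rot: [-2.24, -2.202, 0.0]
wrist_force: [-0.6, -0.1, -1.4]
width: 0.0186
finger_force: 39.2
```

>>> play_rows(targets=[0, 0, -0.006, 0, 0, 0, -0.006, 0, 0, 0, 0, 0])

```text
time: 20.05
tcp_pos: [0.5621, 0.2602, 0.1659]
ee_rot: [-2.24, -2.202, 0.001]
wrist_force: [-0.1, -0.2, -2.2]
width: 0.0187
finger_force: 39.2
```

>>> play_rows(targets=[0, 0, -0.004, 0, 0, 0, -0.004, 0, 0, 0, 0, 0])

```text
time: 20.35
tcp_pos: [0.5624, 0.2603, 0.1639]
ee_rot: [2.24, 2.202, 0.001]
wrist_force: [-0.7, 0.4, -0.7]
width: 0.0184
finger_force: 39.3
```

>>> play_rows(targets=[0, 0, -0.003, 0, 0, 0, 0, 0])

```text
time: 20.55
tcp_pos: [0.5625, 0.2604, 0.1638]
ee_rot: [2.24, 2.202, 0.001]
wrist_force: [-1.1, -0.7, 5.3]
width: 0.0185
finger_force: 39.9
```

>>> play_rows(targets=[0, 0, 0, 0, 0, 0, 0, 0, 0, 0, 0, 0, 0, 0, 0, 0], gripper=62)

```text
time: 20.95
tcp_pos: [0.5622, 0.2603, 0.1628]
ee_rot: [-2.24, -2.202, 0.0]
wrist_force: [0.8, -0.7, -0.0]
width: 0.0619
finger_force: 0.0
```

```bash
sed -i 's/^s=st().*/s=st(); zo=.122/' lid.py; python3 lid.py pics/l2.png
```

```text
{'time': 20.95, 'tcp_pos': [0.562, 0.26, 0.163], 'ee_rot': [-2.24, -2.202, 0.0], 'wrist_force': [0.81, -0.696, -0.015], 'width': 0.062, 'finger_force': 0.0}
top ((255.05616760253906, 160.38768005371094), (16.99925422668457, 33.2904052734375), 177.98475646972656) [562.6 237.4 132. ]
side ((308.2996520996094, 137.7384796142578), (18.749530792236328, 27.958438873291016), 87.34495544433594) [560.3 253.5 132. ]
```

View pics/l2.png

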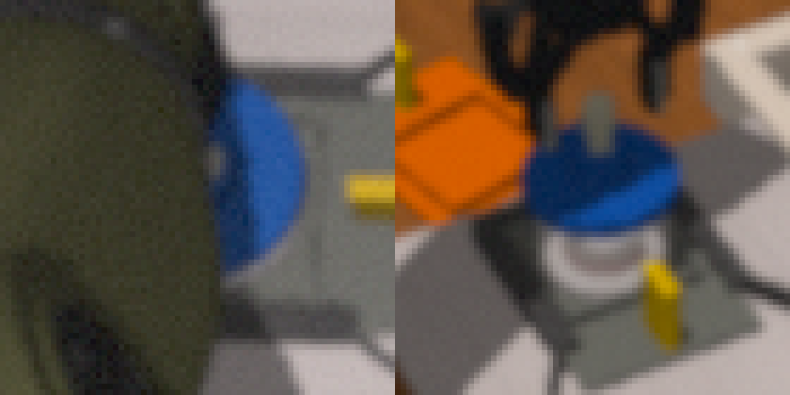

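>>> play_rows(targets=[0, 0, -0.015, 0, 0, 0, -0.02, 0, 0, 0, -0.02, 0, 0, 0, -0.02, 0, 0, 0, -0.013, 0, 0, 0, -0.005, 0, 0, 0, 0, 0, 0, 0, 0, 0])

```text
time: 21.85
tcp_pos: [0.5624, 0.2604, 0.1352]
ee_rot: [2.24, 2.202, 0.001]
wrist_force: [-0.1, 0.2, 0.5]
width: 0.0622
finger_force: 0.0
```

>>> play_rows(targets=[0, 0, 0, 0, 0, 0, 0, 0, 0, 0, 0, 0, 0, 0, 0, 0, 0, 0, 0, 0, 0, 0, 0, 0], gripper=30, force=20)

```text
time: 22.45
tcp_pos: [0.5625, 0.2604, 0.1354]
ee_rot: [2.24, 2.202, 0.001]
wrist_force: [-0.9, -0.1, 5.5]
width: 0.0394
finger_force: 20.4
```

>>> play_rows(targets=[0, 0, 0, 0, 0, 0, 0.006, 0, 0, 0, 0.008, 0, 0, 0, 0.012, 0, 0, 0, 0.016, 0, 0, 0, 0.02, 0, 0, 0, 0.02, 0, 0, 0, 0.02, 0, 0, 0, 0.02, 0, 0, 0, 0.02, 0], force=30)

```text
time: 23.45
tcp_pos: [0.5623, 0.2603, 0.1782]
ee_rot: [2.24, 2.202, 0.0]
wrist_force: [-0.6, -0.2, 0.1]
width: 0.0392
finger_force: 30.2
```

```bash
python3 look.py side 270,70,360,175 5 pics/s5.png
```

```text
{'time': 23.45, 'tcp_pos': [0.562, 0.26, 0.178], 'ee_rot': [2.24, 2.202, 0.0], 'wrist_force': [-0.618, -0.176, 0.111], 'width': 0.039, 'finger_force': 30.235}
y ang -0.9822361111207656
```

View pics/s5.png

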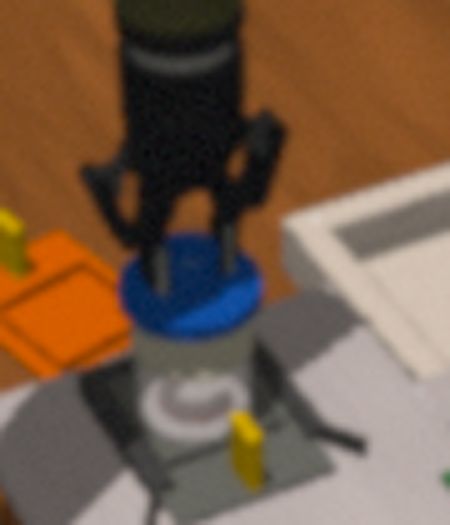

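>>> play_rows(targets=[0, 0, 0.02, 0, 0, 0, 0.025, 0, 0, 0, 0.03, 0, 0, 0, 0.03, 0, 0, 0, 0.03, 0, 0, 0, 0.025, 0, 0, 0, 0.015, 0, 0, 0, 0.008, 0, 0, 0, 0, 0, 0, 0, 0, 0])

```text
time: 24.5
tcp_pos: [0.562, 0.2602, 0.2322]
ee_rot: [-2.24, -2.202, 0.001]
wrist_force: [0.1, -0.5, -0.5]
width: 0.0392
finger_force: 30.3
```

>>> play_rows(targets=[0, 0, 0, 0, 0, 0, 0, 0, 0, 0, 0, 0, 0, 0, 0, 0, 0, 0, 0, 0, 0, 0, 0, 0, 0, 0, 0, 0, 0, 0, 0, 0])

```text
time: 25.3
tcp_pos: [0.5623, 0.2603, 0.2325]
ee_rot: [2.24, 2.202, 0.0]
wrist_force: [0.5, -0.2, -0.1]
width: 0.0391
finger_force: 30.3
```

```bash
python3 look.py side 270,70,360,175 5 pics/s6.png
python3 - <<'E'
from h import *
p=cam('side')
for z in(.13,.186,.222,.230): print(z,((proj(p,(.5625,.2602,z))-[270,70])*5).round())
E
```

```text
{'time': 25.3, 'tcp_pos': [0.562, 0.26, 0.233], 'ee_rot': [2.24, 2.202, 0.0], 'wrist_force': [0.527, -0.171, -0.073], 'width': 0.039, 'finger_force': 30.256}
y ang -0.9787142131162452
0.13 [190. 334.]
0.186 [187. 268.]
0.222 [185. 223.]
0.23 [185. 213.]
```

View pics/s6.png

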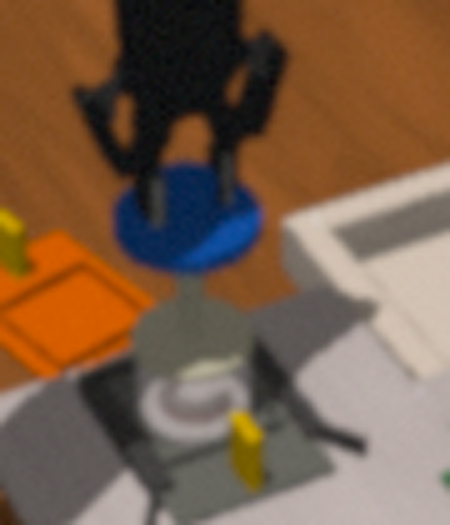

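The outer lid is held level at (188,217), with its rim about 33 mm above the knob. The inner lid is seated on the cup below and the tray is home. Handing in.

```bash
python3 -c "
from h import *
print(order.close_job())"
```

```text
the job is handed in; nothing more can be done
None
```

The job is handed in at about 25 s: the tray is home against the stop, the white inner lid is seated on the cup, and the arm is holding the blue outer lid level about 33 mm above the knob; I kept the moves clear of the mug, jar, comb and scraper but did not re-check them at the end.

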